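# Put the tumbler away in the roll-top patio caddy

### The job

Press the red thumb latch of the wooden roll-top caddy so that its slatted cover pops up, roll the cover all the way open, and stand the steel tumbler upright on the floor inside the caddy without dropping it or knocking it over. Then roll the cover fully down again and press it until the latch clicks and keeps it shut, leaving the votive holder, bowl, spatula and bottle where they are.

Things in the scene. Friction and masses are not known exactly. Their poses are not given: they have to be found in the camera images.
- bin: Fixed wooden roll-top caddy, 328 mm wide (y), x from -240 to +175 mm, 220 mm high. Origin at its underside, under the cover's rolling axis; x to its back, y to its left as the robot sees it, z up. Floor top at z = 12. Inside y = -150 to 150, cheeks 14 thick. Opening above from the front sill (x -155 to -143, top z = 46) to the open cover's lip at x = -16. Fixed roof behind x = 40, top z = 220 mm.
- bin_place (a point): Point on the caddy's floor under the opening, 75 mm in front of the rolling axis: the best place for the tumbler; the cover passes over it there. 15 mm to front or back of it and 100 mm to either side also fit. Its axes are the caddy's.
- cover (a joint): Roll angle of the tambour cover: 0 = fully down, lip on the front sill; 1.47 = fully open (stop). Friction (2 to 5 N at the rail) keeps it where it is left. Once the latch lets go a spring lifts it to about 0.13. To shut it, press the last 0.13 rad down against spring and latch (10 to 20 N at the rail) until the latch snaps over it; latched, it rests near 0.01 and cannot rise.
- rail (a point): Middle of the outer edge of the cover's dark pull rail, a flat shelf 160 mm long (caddy y -60 to 100), standing 32 mm out radially, 14 mm thick along the arc. This edge is 187 mm from the axis, 0.157 rad + cover angle above the forward horizontal. No gap behind it: push its lower face up and back to open (fingers tilted forward under it), its upper face forward and down to shut.
- latch (a joint): Angle of the thumb latch: 0 = at rest (hooked when the cover is down), 0.2 = fully pressed (stop). It springs back. The cover is let go at about 0.1 to 0.15.
- latch_pad (a point): Middle of the top of the latch's red pad, 36 by 34 mm, in front of the caddy at its right (75 mm above the caddy's origin). Pressed straight down it moves about 14 mm with 2 to 5 N, and about 10 mm towards the robot as it tips.
- tumbler: Loose stainless steel tumbler, open top, 110 mm tall, 58 mm wide at the foot and 64 mm at the rim, 0.18 kg or so. Origin at the centre of its underside, z up its axis.
- votive: Loose blue glass votive holder, open cup, 75 mm tall, 68 mm wide at the rim; origin at the centre of its underside. Leave alone. It may stand on either side of the caddy, the tumbler on the other.
- bowl: Loose white ceramic bowl, empty, 130 mm wide, 60 mm high; origin at the centre of its underside. Leave alone.
- spatula: Loose bamboo spatula, 260 mm long, lying flat; leave alone.
- lotion: Loose yellow plastic bottle, 150 mm tall, 54 mm wide; origin at the centre of its underside. Leave alone.
- cover_axis (a point): Middle of the axis on which the cover rolls, 55 mm above the caddy's origin; the axis runs along the caddy's y. The cover is a rigid arc of slats whose outer face has radius 155 mm about it. Opening lifts the front lip up and then back over the axis.

How it is judged:
By the outcome, as a careful person would: the job done as asked, in the order asked, and still so for the second after the job is handed in, with the robot touching nothing.
It also fails if it takes over 72 s, if anything falls off the work surface, if the arm or the gripper's body presses on something with over 40 N, if the wrist force passes 120 N, or if a joint passes its speed limit or range.

### The arm

A 6-joint arm with a two-finger parallel gripper is mounted at the origin on the work surface. World frame = base frame: x ahead of the robot, y to its left, z up, the work surface at z = 0. Lengths are in m, angles in rad, forces in N, time in s.
With the tool pointing down it reaches from about 0.35 to 0.975 m from the base axis. Payload 4.9 kg.
Tool frame: the origin (TCP) lies midway between the tips of the shut fingers; the grasp point (between the pads) lies 19 mm behind it (ctrl.tcp_to_grasp is the distance from the TCP to the grasp point, in m); z points along the fingers, y is the line along which they close (so a half turn about z gives the same grasp; the last joint's range is limited). The gripper opens to 85 mm and grips with 20 to 120 N. Pads are 22 mm wide; open, the fingers measure 114 mm over their backs; the gripper's body (76 mm by 85 mm) begins 54 mm behind the grasp point. The pads swing forward as they close: fully open they stand 13 mm farther back than shut.
Start: joints at [-1.435, 0.053, 1.613, -0, 1.476, -0.119], TCP at [0.158, -0.605, 0.231] pointing down, gripper open.
Joint ranges: [-3.01, 3.01], [-1.01, 2.22], [0.06, 2.58], [-1.02, 4.17], [0.09, 2.62], [-3.14, 3.14]. Speed limits (rad/s): [2.57, 2.57, 3.14, 3.14, 3.14, 3.14].

### API

Orientations are given as a rotation vector (axis times angle).
In Python, from station import ctrl, camrig, job gives the robot as it stands (ctrl), with the cameras (camrig) and the job (job).
- The arm moves only by the tool jog_arm, called after "Request:" as a command line: name --argument value ..., lists and objects as JSON in quotes. Schema: {"type":"object","properties":{"rows":{"type":"array","items":{"type":"array","items":{"type":"array","items":{"type":"number"},"minItems":7,"maxItems":7},"minItems":1,"maxItems":20},"minItems":1,"maxItems":1},"grip_n":{"type":"number"},"only":{"type":"string"},"quiet":{"type":"boolean"},"lines":{"type":"string"}},"required":["rows"],"additionalProperties":false}. rows is a list that holds a single list of rows (three levels of brackets), with 1 to 20 rows, each of 7 numbers: the finger opening in m, then dx, dy, dz in fractions of the full range, 1 being 75 cm, then a rotation vector rx, ry, rz in parts of the range, where 1.0 means 4 rad; each row is the pose to reach, as a shift and turn from the pose commanded when the call began, along the tool's axes at that moment; what a row does not reach only later rows make up. A row lasts 1/12 s, in which the tool goes at most 0.0417 m and 0.125 rad, less where a joint would pass 70% of its speed; a pose out of reach is approached as far as the arm can. The fingers move at their own pace and stop on an object; grip_n is the grip in N (left out, the last holds). Time passes only in rows, so rows that do not move let the fingers close. The tool returns the time, the measured TCP pose, the force, the opening and the grip force at its end. only (a regular expression) keeps the lines of the reply that match it, lines (a string "A,B") keeps lines A to B, and quiet returns only ok. No shift or turn number may pass 1 either way. Input that does not fit is refused with a message, and nothing moves.
- ctrl.get_obs(): the state, without advancing time (a new reading comes with each control period).
- camrig.get_image(name): name is "scene" or "top" or "wrist"; returns the picture (480x640x3 uint8, red, green, blue); there is no depth.
- camrig.camera_params(name): a dict with "fx", "fy", "cx", "cy" (pixels), "T" (4x4, takes a point from camera to world coordinates); the wrist camera has in their place "tool_from_camera" (4x4, takes a point from camera to tool coordinates, whose origin is the TCP and whose axes are the flange's). Camera axes: x right, y down, z forward; pixel columns grow to the right and rows downward; lengths in m; the calibration is good to about 2 mm. A picture is of the moment at which its call begins: read the wrist's pose just before it. camera_params takes no time and is no camera call.
- job.finish_job(): hands the job in; it is judged then, once.
The state is a dict: "t": time; "q": joint angles; "dq": joint speeds; "effort": joint torques, N m; "tool_pos": TCP position; "tool_rot": TCP orientation; "contact_force": force on the tool from outside, world axes, zero at the start; "wrist_torque": the same for the moment, N m; "opening": finger opening in m; "grip_force": force on a finger pad.
Only numpy, scipy, OpenCV 4.12 (cv2) and the standard library are available. Lean on these libraries where they do the work, as an engineer would, in place of code of your own. Each camera call takes 0.05 s, during which the arm holds its last target. There are 200 camera calls.

## Working session

There is one attempt and no reset: what is moved stays moved. The work goes in short steps, Python scripts to look and compute and a tool call to move; the robot and the scene stay as the last step left them, time stands still between calls to the robot, and variables do not carry over. Pictures are saved under pics/ and viewed, at most 10 in all, crops included, and the job is handed in when it is done.

```bash
ls; mkdir -p pics; python3 - <<'E'
from station import ctrl, camrig, job
import cv2,numpy as np
o=ctrl.get_obs();print(o)
for n in("scene","top"):
    im=camrig.get_image(n);cv2.imwrite(f"pics/{n}0.png",im[:,:,::-1]);p=camrig.camera_params(n);print(n,p)
print(camrig.camera_params("wrist"),ctrl.tcp_to_grasp)
E
```

```text
pics
station.py
{'t': 0.0, 'q': array([-1.43500179e+00,  5.33295154e-02,  1.61433880e+00,  4.54431517e-05,
        1.47600879e+00, -1.19040821e-01]), 'dq': array([ 2.39732252e-03, -1.72361148e-03,  5.49184579e-04,  5.97271317e-06,
        2.24427877e-03,  8.25898534e-04]), 'effort': array([ 2.70475011e-04, -3.93687451e+01, -3.70170879e+01, -2.77263064e-05,
        7.11252593e-03,  7.60346410e-06]), 'tool_pos': array([ 0.15745416, -0.60417694,  0.23005322]), 'tool_rot': array([-3.11405786e+00, -3.98940486e-01, -4.35954582e-05]), 'contact_force': array([ 0.12091241, -0.18361102,  0.33453052]), 'wrist_torque': array([-0.0073803 ,  0.0390296 , -0.01941517]), 'grip_force': 0.0, 'opening': 0.08512404600993528}
scene {'fx': 579.4529568775823, 'fy': 579.4529568775823, 'cx': 328.2017995180436, 'cy': 238.25060387050868, 'T': array([[-0.98335658, -0.17316655,  0.05498357,  0.41428242],
       [-0.18166452,  0.93246784, -0.31225266,  0.5288768 ],
       [ 0.0028013 , -0.31704427, -0.9484066 ,  1.77604904],
       [ 0.        ,  0.        ,  0.        ,  1.        ]])}
top {'fx': 513.7713588467491, 'fy': 513.7713588467491, 'cx': 321.34440849898914, 'cy': 246.7293384670336, 'T': array([[-0.015791  , -0.99414659,  0.10687937,  0.3872069 ],
       [-0.99982104,  0.01458596, -0.01204718, -0.00669986],
       [ 0.01041773, -0.10705048, -0.99419901,  1.51050459],
       [ 0.        ,  0.        ,  0.        ,  1.        ]])}
{'fx': 384.2243296242856, 'fy': 384.2243296242856, 'cx': 313.95278994603774, 'cy': 237.89000876998026, 'tool_from_camera': array([[-7.12054278e-05, -9.47281346e-01, -3.20402944e-01,
         8.23430008e-02],
       [ 9.99999996e-01, -4.99611017e-05, -7.45255571e-05,
         1.01121463e-04],
       [ 5.45889860e-05, -3.20402948e-01,  9.47281346e-01,
        -1.43496034e-01],
       [ 0.00000000e+00,  0.00000000e+00,  0.00000000e+00,
         1.00000000e+00]])} 0.0187
```

View pics/scene0.png

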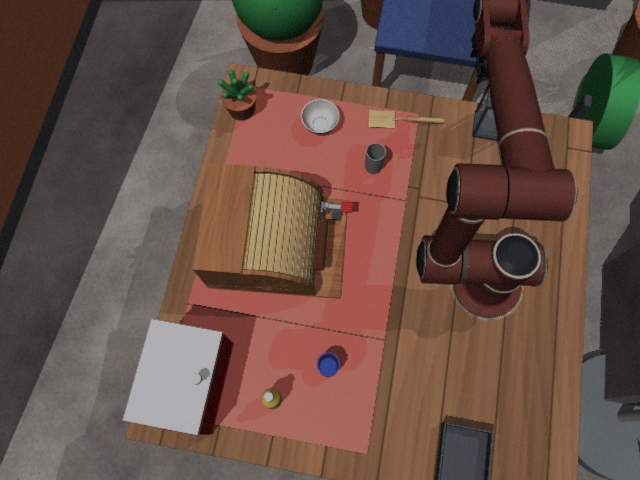

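View pics/top0.png

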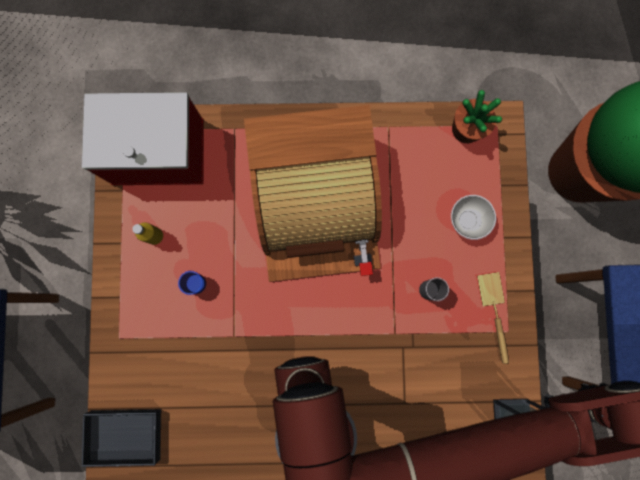

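Scene: caddy at centre, votive at left (blue), tumbler at right of caddy, top picture (434,289). The latch pad is at about (366,268). I'll enlarge the caddy and the tumbler.

```bash
python3 - <<'E'
import cv2
a=cv2.imread('pics/top0.png')[95:315,240:460];a=cv2.resize(a,None,fx=2.7,fy=2.7,interpolation=cv2.INTER_CUBIC)
cv2.imwrite('pics/topc.png',a)
E
```

```text
(no output)
```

View pics/topc.png

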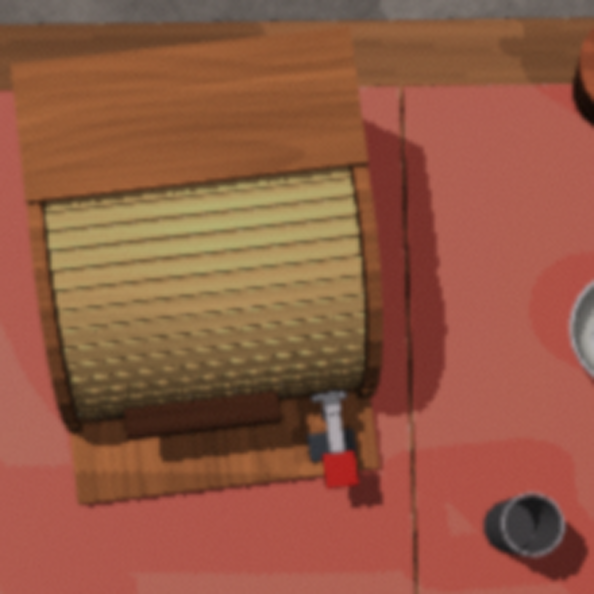

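Crop (2.7x, offset 240,95): roof corners (12,66),(355,32),(28,201),(368,163); base front corners (78,505),(380,467); red pad middle (340,469); tumbler rim centre (532,524), its foot to the left at about (508,527); rail outer edge runs (128,437)–(281,418).

```bash
cat > h.py <<'E'
import numpy as np, cv2
from scipy.spatial.transform import Rotation as R
from scipy.optimize import least_squares
from station import ctrl, camrig, job
def ray(n,u,v,z):
    p=camrig.camera_params(n);T=p["T"];d=T[:3,:3]@[(u-p["cx"])/p["fx"],(v-p["cy"])/p["fy"],1]
    return T[:3,3]+d*(z-T[2,3])/d[2]
def proj(n,X):
    p=camrig.camera_params(n);c=np.linalg.inv(p["T"])@np.append(X,1)
    return np.array([p["fx"]*c[0]/c[2]+p["cx"],p["fy"]*c[1]/c[2]+p["cy"]])
E
python3 - <<'E'
from h import *
uv=lambda a:(240+(a[0]+.5)/2.7-.5,95+(a[1]+.5)/2.7-.5)
P=[((12,66),(.175,.164,.22)),((355,32),(.175,-.164,.22)),((28,201),(.04,.164,.22)),((368,163),(.04,-.164,.22)),((78,505),(-.24,.164,.0)),((380,467),(-.24,-.164,.0))]
def X(p,l):
    c,s=np.cos(p[2]),np.sin(p[2]);return np.array([p[0]+c*l[0]-s*l[1],p[1]+s*l[0]+c*l[1],l[2]])
f=lambda p:np.concatenate([proj("top",X(p,l))-uv(a) for a,l in P])
r=least_squares(f,[.65,0,0]);p=r.x;print(p,r.fun.round(1))
for e in((128,437),(281,418)):
    w=ray("top",*uv(e),.055+.187*np.sin(.167));d=w[:2]-p[:2];c,s=np.cos(p[2]),np.sin(p[2]);print("rail",c*d[0]+s*d[1],-s*d[0]+c*d[1])
w=ray("top",*uv((340,469)),.075);d=w[:2]-p[:2];print("pad",w,c*d[0]+s*d[1],-s*d[0]+c*d[1])
print("tum rim",ray("top",*uv((532,524)),.11))
for n in("votive",):print(ray("top",192,283,.075))
print("bowl",ray("top",473,217,.06),"lotion",ray("top",138,230,.15))
for l in((-.0,0,.055),(-.075,0,.012)):print(X(p,l))
# scene checks
for q in (X(p,(.175,.164,.22)),X(p,(.04,-.164,.22)),w,ray("top",*uv((532,524)),.11)):print(proj("scene",q))
E
python3 - <<'E'
import cv2
a=cv2.imread('pics/scene0.png')[100:300,190:420];a=cv2.resize(a,None,fx=3,fy=3,interpolation=cv2.INTER_CUBIC)
cv2.imwrite('pics/sc.png',a)
E
```

```text
[ 0.70437834 -0.00947609  0.09954974] [ 0.5 -0.3 -1.1 -1.3 -0.1  0.3  0.7  0.4  0.5 -0.2 -0.5  1.1]
rail -0.18106293843711477 0.0996868087374297
rail -0.17951142584959864 -0.05931058675254611
pad [ 0.47871593 -0.14707914  0.075     ] -0.2382208917794452 -0.11449423172160778
tum rim [ 0.4180065  -0.33615314  0.11      ]
[0.44533599 0.33730856 0.075     ]
bowl [ 0.62246228 -0.46031983  0.06      ] lotion [0.58542858 0.46430949 0.15      ]
[ 0.70437834 -0.00947609  0.055     ]
[ 0.62974966 -0.01692999  0.012     ]
[191.67327634 267.78147999]
[254.41888425 164.80620614]
[345.53276651 205.86630025]
[374.80344227 150.86747767]
```

View pics/sc.png

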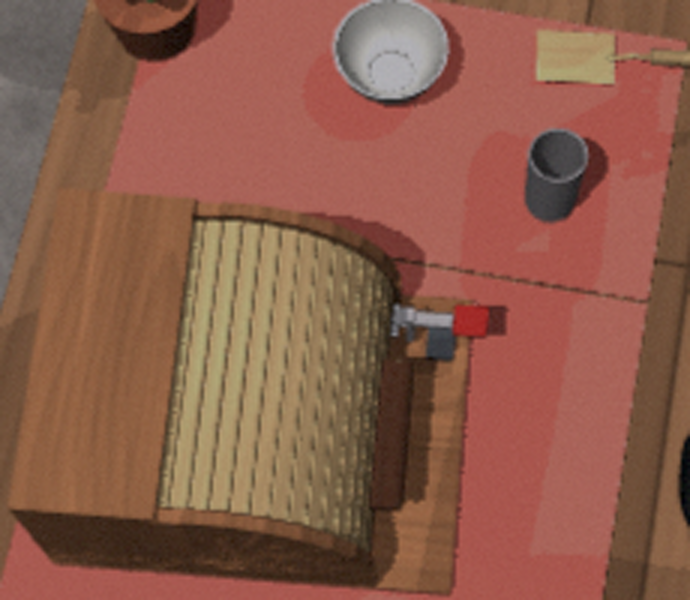

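Projections into the scene camera match (pad 471,321 and rim 557,155 in this crop, vs predicted 466,318 and 554,153), so the poses hold to within about 2 mm. Now a helper that converts world targets to rows.

```bash
cat >> h.py <<'E'
O=np.array([.7040,-.0095,0]);YAW=.0995
def C(x,y,z): return O+R.from_euler('z',YAW).apply([x,y,z])
def rot(t,yaw=YAW): return R.from_euler('z',yaw)*R.from_euler('y',-t)*R.from_euler('x',np.pi)
def rel(targets):
    o=ctrl.get_obs();Rc=R.from_rotvec(o["tool_rot"])
    for p,q in targets: print((Rc.inv().apply(np.array(p)-o["tool_pos"])).round(4),(Rc.inv()*q).as_rotvec().round(3))
def st():
    o=ctrl.get_obs();print(round(o["t"],2),o["tool_pos"].round(4),o["q"].round(3),o["contact_force"].round(1),o["opening"].round(4),o["grip_force"])
E
python3 -c "
from h import *
p=np.array([.476,-.147,.0])
rel([(p+[0,0,.2],rot(0)),(p+[0,0,.1],rot(0)),(p+[0,0,.056],rot(0))])"
```

```text
[ 0.4235 -0.3621  0.0309] [-0.002 -0.     0.155]
[ 0.4235 -0.362   0.1309] [-0.002 -0.     0.155]
[ 0.4235 -0.3619  0.1749] [-0.002 -0.     0.155]
```

The rows are not in the units I measure in: shifts go in shares of 75 cm and turns go in shares of 4 rad. I convert before sending: 0.4235 m is 0.5647, -0.362 m is -0.4827, 0.155 rad is 0.0388.

Request:
jog_arm --rows '[[[0,0.5647,-0.4827,0.04,0,0,0.0388],[0,0.5647,-0.4827,0.04,0,0,0.0388],[0,0.5647,-0.4827,0.04,0,0,0.0388],[0,0.5647,-0.4827,0.04,0,0,0.0388],[0,0.5647,-0.4827,0.04,0,0,0.0388],[0,0.5647,-0.4827,0.04,0,0,0.0388],[0,0.5647,-0.4827,0.04,0,0,0.0388],[0,0.5647,-0.4827,0.04,0,0,0.0388],[0,0.5647,-0.4827,0.04,0,0,0.0388],[0,0.5647,-0.4827,0.04,0,0,0.0388],[0,0.5647,-0.4827,0.04,0,0,0.0388],[0,0.5647,-0.4827,0.04,0,0,0.0388],[0,0.5647,-0.4827,0.04,0,0,0.0388],[0,0.5647,-0.4827,0.04,0,0,0.0388],[0,0.5647,-0.4827,0.08,0,0,0.0388],[0,0.5647,-0.4827,0.1333,0,0,0.0388],[0,0.5647,-0.4827,0.1733,0,0,0.0388],[0,0.5647,-0.4827,0.1733,0,0,0.0388]]]' --grip_n 40

```text
t: 1.6
tool_pos: [0.471, -0.145, 0.0936]
tool_rot: [-3.131, -0.157, 0.02]
contact_force: [-1.5, -0.1, -1.5]
opening: -0.0003
grip_force: 0.0Traceback (most recent call last):
```

```bash
python3 -c "
from h import *
st();p=np.array([.476,-.147,.0])
rel([(p+[0,0,.085],rot(0)),(p+[0,0,.056],rot(0))])"
```

```text
  File "<string>", line 3, in <module>
    st();p=np.array([.476,-.147,.0])
    ~~^^
  File "h.py", line 18, in st
    o=ctrl.get_obs();print(round(o["t"],2),o["tool_pos"].round(4),o["q"].round(3),o["contact_force"].round(1),o["opening"].round(4),o["grip_force"])
                                                                                                              ^^^^^^^^^^^^^^^^^^
AttributeError: 'float' object has no attribute 'round'
```

To row units: 0.042 m is 0.056, 0.04 m is 0.0533.

```bash
sed -i 's/o\["opening"\].round(4)/round(o["opening"],4)/' h.py
```

Request:
jog_arm --rows '[[[0,0,0,0,0,0,0],[0,0,0,0.0133,0,0,0],[0,0,0,0.0267,0,0,0],[0,0,0,0.0347,0,0,0],[0,0,0,0.0427,0,0,0],[0,0,0,0.048,0,0,0],[0,0,0,0.0533,0,0,0],[0,0,0,0.056,0,0,0],[0,0,0,0.056,0,0,0],[0,0,0,0.056,0,0,0]]]'

```text
t: 2.43
tool_pos: [0.4749, -0.1488, 0.0626]
tool_rot: [3.137, 0.158, -0.009]
contact_force: [-16.0, 1.7, 22.6]
opening: -0.0001
grip_force: 10.9
```

```bash
python3 -c "
from h import *
st();cv2.imwrite('pics/s1.png',cv2.resize(camrig.get_image('top')[150:300,230:430,::-1],None,fx=3,fy=3))"
```

```text
2.43 [ 0.4749 -0.1488  0.0626] [-0.451 -0.079  2.041 -0.004  1.184  1.021] [-16.    1.7  22.6] -0.0001 10.857127716299146
```

View pics/s1.png

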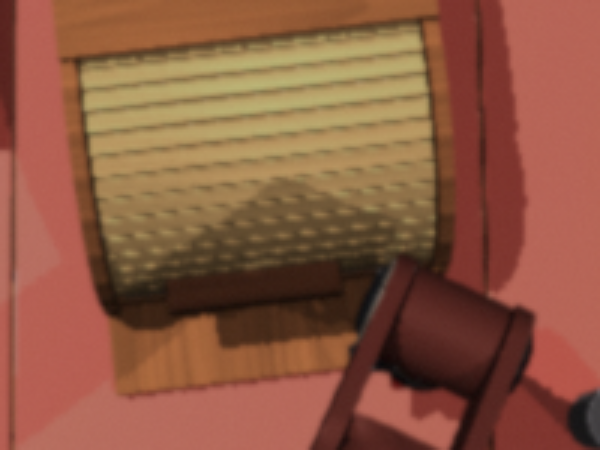

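The pad is fully pressed (z 0.0626, 22 N) and the rail edge has risen about 3 px, as predicted for the pop to about 0.13. Next, retreat and go under the rail with the fingers tilted.

To row units: -0.1 m is -0.1333, -0.07 m is -0.0933.

Request:
jog_arm --rows '[[[0,0,0,-0.04,0,0,0],[0,0,0,-0.0933,0,0,0],[0,-0.0533,0,-0.1333,0,0,0],[0,-0.08,0,-0.1333,0,0,0],[0,-0.08,0,-0.1333,0,0,0],[0,-0.08,0,-0.1333,0,0,0]]]'

```text
t: 2.98
tool_pos: [0.4166, -0.1543, 0.1606]
tool_rot: [3.136, 0.154, 0.005]
contact_force: [-1.2, 0.1, -0.4]
opening: -0.0
grip_force: 0.0
```

```bash
python3 -c "
from h import *
st();a=.7
rel([(C(-.2148,.01,.105),rot(np.pi/2-a)),(C(-.1766,.01,.073),rot(np.pi/2-a))])"
```

```text
2.98 [ 0.4166 -0.1543  0.1606] [-0.523 -0.354  2.095  0.     1.396  0.95 ] [-1.2  0.1 -0.4] -0.0 0.0
[ 0.0852 -0.1257  0.0556] [ 0.002  0.868 -0.   ]
[ 0.1233 -0.1258  0.0878] [ 0.002  0.868 -0.   ]
```

To row units: -0.126 m is -0.168, 0.085 m is 0.1133, 0.868 rad is 0.217.

Request:
jog_arm --rows '[[[0,0,-0.0533,0,0,0.0313,0],[0,0,-0.1067,0,0,0.0625,0],[0,0,-0.168,0,0,0.0938,0],[0,0,-0.168,0,0,0.125,0],[0,0,-0.168,0,0,0.1563,0],[0,0.0267,-0.168,0.0267,0,0.1875,0],[0,0.0667,-0.168,0.0533,0,0.217,0],[0,0.1133,-0.168,0.0747,0,0.217,0],[0,0.1133,-0.168,0.0747,0,0.217,0],[0,0.1133,-0.168,0.0747,0,0.217,0]]]'

```text
t: 3.82
tool_pos: [0.4933, -0.0195, 0.0994]
tool_rot: [-2.812, -0.139, -1.282]
contact_force: [-0.1, 0.6, -0.5]
opening: -0.0001
grip_force: 0.0
```

```bash
python3 -c "
from h import *
st();a=.7
rel([(C(-.1766,.01,.073),rot(np.pi/2-a))])"
```

```text
3.82 [ 0.4933 -0.0195  0.0994] [-0.409 -0.689  2.583  0.734  0.589  0.58 ] [-0.1  0.6 -0.5] -0.0001 0.0
[0.0024 0.0012 0.043 ] [-0.005  0.015 -0.003]
```

To row units: 0.043 m is 0.0573, 0.02 m is 0.0267.

Request:
jog_arm --rows '[[[0,0.0027,0,0.0267,0,0,0],[0,0.0027,0,0.0573,0,0,0],[0,0.0027,0,0.0573,0,0,0],[0,0.0027,0,0.0573,0,0,0]]]'

```text
t: 4.15
tool_pos: [0.528, -0.0168, 0.0765]
tool_rot: [-2.811, -0.141, -1.291]
contact_force: [-0.4, -0.0, -0.0]
opening: 0.0002
grip_force: 0.0
```

```bash
python3 -c "
from h import *
st();r0=.187
def tgt(ph,d=.015):
    a=max(.75,ph);E=np.array([-np.cos(ph),np.sin(ph)])*.187
    p=E+d*np.array([np.cos(a),-np.sin(a)])-.011*np.array([np.sin(a),np.cos(a)])
    return C(p[0],.01,.055+p[1]),rot(np.pi/2-a)
phs=np.arange(.25,1.62,.1);print(phs);rel([tgt(p) for p in phs])
cv2.imwrite('pics/s2.png',cv2.resize(camrig.get_image('scene')[100:300,190:420,::-1],None,fx=3,fy=3))
"
```

```text
4.15 [ 0.528  -0.0168  0.0765] [-0.356 -0.462  2.502  0.888  0.449  0.426] [-0.4 -0.  -0. ] 0.0002 0.0
[0.25 0.35 0.45 0.55 0.65 0.75 0.85 0.95 1.05 1.15 1.25 1.35 1.45 1.55]
[ 0.0037  0.0002 -0.0057] [-0.004 -0.04  -0.001]
[ 0.0208  0.0002 -0.0131] [-0.004 -0.04  -0.001]
[ 0.0386  0.0002 -0.0188] [-0.004 -0.04  -0.001]
[ 0.0569  0.0001 -0.0227] [-0.004 -0.04  -0.001]
[ 0.0755  0.0001 -0.0247] [-0.004 -0.04  -0.001]
[ 0.0942  0.0001 -0.0249] [-0.004 -0.04  -0.001]
[ 1.114e-01  1.000e-04 -2.450e-02] [-0.004 -0.14  -0.001]
[ 1.285e-01  1.000e-04 -2.230e-02] [-0.004 -0.24  -0.   ]
[ 1.453e-01  1.000e-04 -1.840e-02] [-0.004 -0.34  -0.   ]
[ 1.616e-01  1.000e-04 -1.290e-02] [-0.004 -0.44  -0.   ]
[ 1.773e-01  1.000e-04 -5.800e-03] [-0.004 -0.54   0.   ]
[1.922e-01 1.000e-04 2.900e-03] [-0.004 -0.64   0.   ]
[2.061e-01 1.000e-04 1.300e-02] [-0.004 -0.74   0.   ]
[2.19e-01 2.00e-04 2.44e-02] [-0.004 -0.84   0.001]
```

To row units: 0.075 m is 0.1, 0.066 m is 0.088, -0.04 rad is -0.01.

Request:
jog_arm --rows '[[[0,0.016,0,-0.0107,0,-0.005,0],[0,0.028,0,-0.0173,0,-0.01,0],[0,0.04,0,-0.0213,0,-0.01,0],[0,0.052,0,-0.0253,0,-0.01,0],[0,0.064,0,-0.028,0,-0.01,0],[0,0.076,0,-0.0307,0,-0.01,0],[0,0.088,0,-0.032,0,-0.01,0],[0,0.1,0,-0.0333,0,-0.01,0]]]'

```text
t: 4.87
tool_pos: [0.5578, -0.0144, 0.1528]
tool_rot: [-2.837, -0.143, -1.243]
contact_force: [-3.9, 0.6, -1.3]
opening: -0.0002
grip_force: 1.5
```

```bash
python3 -c "
from h import *
st()"
```

```text
4.87 [ 0.5578 -0.0144  0.1528] [-0.309 -0.513  2.376  0.572  0.572  0.788] [-3.9  0.6 -1.3] -0.0002 1.4730428831535392
```

To row units: 0.018 m is 0.024, 0.009 m is 0.012.

Request:
jog_arm --rows '[[[0,0.012,0,0.0013,0,0,0],[0,0.024,0,0.0013,0,0,0],[0,0.024,0,0.0013,0,0,0]]]'

```text
t: 5.12
tool_pos: [0.5728, -0.0135, 0.1667]
tool_rot: [-2.836, -0.143, -1.247]
contact_force: [0.7, -0.4, -0.1]
opening: -0.0
grip_force: 0.0
```

```bash
python3 -c "
from h import *
st()
def tgt(ph,d=.015):
    a=max(.75,ph);E=np.array([-np.cos(ph),np.sin(ph)])*.187
    p=E+d*np.array([np.cos(a),-np.sin(a)])-.011*np.array([np.sin(a),np.cos(a)])
    return C(p[0],.01,.055+p[1]),rot(np.pi/2-a)
phs=np.arange(.75,1.66,.1);rel([tgt(p) for p in phs])
cv2.imwrite('pics/s2.png',cv2.resize(camrig.get_image('scene')[100:300,190:420,::-1],None,fx=3,fy=3))
"
```

```text
5.12 [ 0.5728 -0.0135  0.1667] [-0.294 -0.483  2.333  0.549  0.573  0.821] [ 0.7 -0.4 -0.1] -0.0 0.0
[-0.0035 -0.0009 -0.0001] [-0.    -0.008  0.001]
[ 0.0138 -0.0009 -0.0002] [-0.    -0.108  0.001]
[ 0.0309 -0.0009  0.0015] [-0.    -0.208  0.001]
[ 0.0478 -0.0009  0.0048] [-0.    -0.308  0.001]
[ 0.0643 -0.0008  0.0098] [-0.    -0.408  0.001]
[ 0.0802 -0.0008  0.0164] [-0.    -0.508  0.001]
[ 0.0954 -0.0008  0.0245] [ 0.    -0.608  0.001]
[ 0.1097 -0.0008  0.0342] [ 0.    -0.708  0.001]
[ 0.1229 -0.0008  0.0452] [ 0.    -0.808  0.001]
[ 0.135  -0.0008  0.0575] [ 0.    -0.908  0.001]
```

View pics/s2.png

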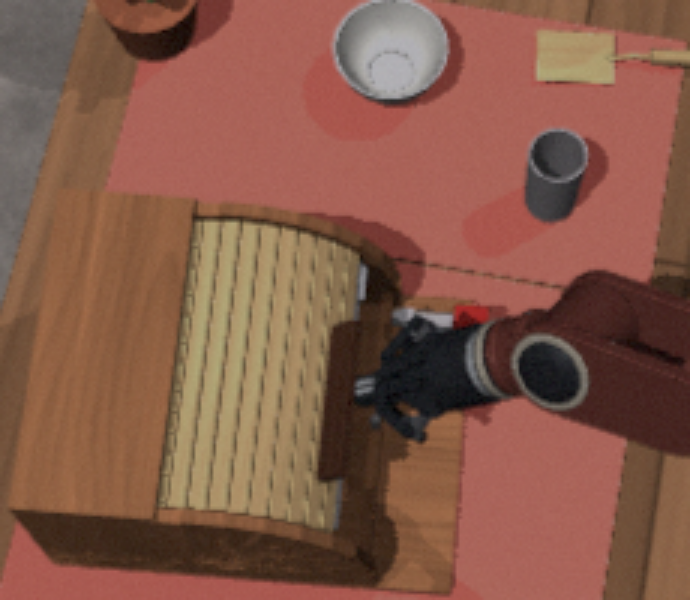

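The cover is opening, with the fingertips under the rail at (362,390). I'll carry on along the arc.

To row units: 0.129 m is 0.172, 0.123 m is 0.164, -0.85 rad is -0.2125.

Request:
jog_arm --rows '[[[0,0.0093,0,0,0,-0.0125,0],[0,0.0187,0,0,0,-0.025,0],[0,0.0293,0,0.0013,0,-0.0375,0],[0,0.0413,0,0.002,0,-0.05,0],[0,0.052,0,0.004,0,-0.0625,0],[0,0.064,0,0.0067,0,-0.075,0],[0,0.0747,0,0.0093,0,-0.0875,0],[0,0.0853,0,0.0133,0,-0.1,0],[0,0.096,0,0.0173,0,-0.1125,0],[0,0.1067,0,0.0213,0,-0.125,0],[0,0.1173,0,0.0267,0,-0.1375,0],[0,0.1267,0,0.032,0,-0.15,0],[0,0.1373,0,0.0387,0,-0.1625,0],[0,0.1467,0,0.0453,0,-0.175,0],[0,0.156,0,0.052,0,-0.1875,0],[0,0.164,0,0.06,0,-0.2,0],[0,0.172,0,0.068,0,-0.2125,0],[0,0.172,0,0.068,0,-0.2125,0]]]'

```text
t: 6.67
tool_pos: [0.6926, -0.0008, 0.2237]
tool_rot: [3.137, 0.158, -0.065]
contact_force: [-18.9, -0.8, 9.2]
opening: -0.0001
grip_force: 9.6
```

```bash
python3 -c "
from h import *
st()
o=ctrl.get_obs();print(R.from_euler('z',-YAW).apply(o['tool_pos']-O))
rel([(C(-.018,.01,.225),rot(0)),(C(-.008,.01,.225),rot(0)),(C(-.08,.01,.225),rot(0))])
"
```

```text
6.67 [ 0.6926 -0.0008  0.2237] [-0.106  0.239  1.42  -0.007  1.523  1.365] [-18.9  -0.8   9.2] -0.0001 9.641301061492413
[-0.01049199  0.0098335   0.22371023]
[-0.0076 -0.0002 -0.001 ] [-0.002  0.041  0.001]
[ 0.0024 -0.0002 -0.0014] [-0.002  0.041  0.001]
[-0.0695 -0.0003  0.0016] [-0.002  0.041  0.001]
```

The contact force rose to 19 N at 1.58 rad, so the cover is at its stop. Now back off and over to the tumbler.

To row units: -0.13 m is -0.1733, -0.06 m is -0.08, 0.041 rad is 0.0103.

Request:
jog_arm --rows '[[[0,-0.0267,0,0,0,0,0],[0,-0.08,0,-0.0133,0,0,0],[0.085,-0.1333,0,-0.04,0,0.0103,0],[0.085,-0.1733,0,-0.0533,0,0.0103,0],[0.085,-0.1733,0,-0.0533,0,0.0103,0],[0.085,-0.1733,0,-0.0533,0,0.0103,0]]]'

```text
t: 7.17
tool_pos: [0.5671, -0.0138, 0.2688]
tool_rot: [-3.136, -0.157, -0.031]
contact_force: [0.5, 0.2, -1.5]
opening: 0.0481
grip_force: 0.0
```

```bash
python3 -c "
from h import *
st()
a=ray('top',240+532.5/2.7-.5,95+524.5/2.7-.5,.11);b=ray('scene',190+557.5/3-.5,100+155.5/3-.5,.11);print(a,b)
p=(a+b)/2
rel([([p[0],p[1],.21],rot(0)),([p[0],p[1],.066],rot(0))])
o=ctrl.get_obs()
for n in('top','scene'):
  im=camrig.get_image(n)[:,:,::-1]; cv2.imwrite(f'pics/{n}3.png',im)
c1=cv2.imread('pics/top3.png')[120:320,230:460];cv2.imwrite('pics/c3.png',cv2.resize(c1,None,fx=3,fy=3))
"
```

```text
7.17 [ 0.5671 -0.0138  0.2688] [-0.158 -0.118  1.717  0.005  1.523  1.313] [ 0.5  0.2 -1.5] 0.0481 0.0
[ 0.4180065  -0.33615314  0.11      ] [ 0.41608442 -0.33483131  0.11      ]
[-0.1825  0.3051  0.0551] [-0.    -0.02   0.001]
[-0.1854  0.3051  0.1991] [-0.    -0.02   0.001]
```

View pics/c3.png

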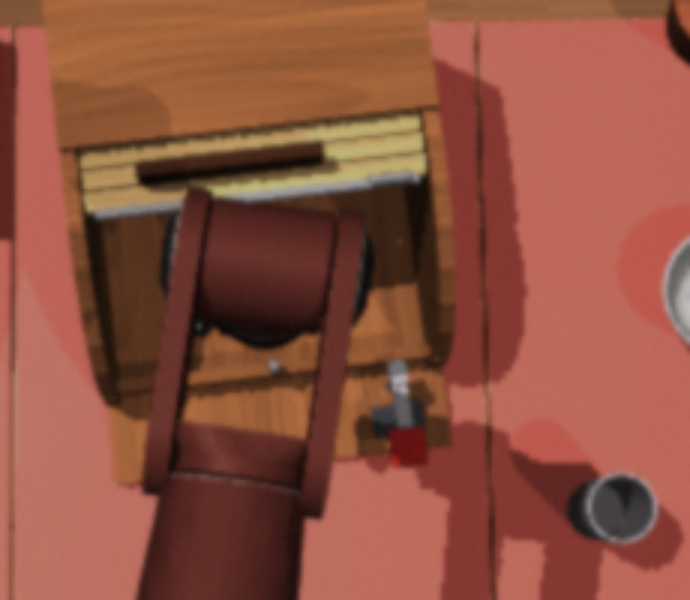

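The cover is open (lip at crop y ≈ 178–213), and the tumbler still stands at crop (620,508). Going to it.

To row units: 0.305 m is 0.4067, -0.1825 m is -0.2433, -0.02 rad is -0.005.

Request:
jog_arm --rows '[[[0.085,-0.2433,0.4067,0.04,0,-0.005,0],[0.085,-0.2433,0.4067,0.04,0,-0.005,0],[0.085,-0.2433,0.4067,0.04,0,-0.005,0],[0.085,-0.2433,0.4067,0.04,0,-0.005,0],[0.085,-0.2433,0.4067,0.04,0,-0.005,0],[0.085,-0.2433,0.4067,0.04,0,-0.005,0],[0.085,-0.2433,0.4067,0.04,0,-0.005,0],[0.085,-0.2433,0.4067,0.04,0,-0.005,0],[0.085,-0.2433,0.4067,0.04,0,-0.005,0],[0.085,-0.2433,0.4067,0.0667,0,-0.005,0],[0.085,-0.2433,0.4067,0.0933,0,-0.005,0],[0.085,-0.2433,0.4067,0.0933,0,-0.005,0],[0.085,-0.2433,0.4067,0.0933,0,-0.005,0]]]'

```text
t: 8.35
tool_pos: [0.4169, -0.3349, 0.1917]
tool_rot: [-3.133, -0.158, 0.012]
contact_force: [0.9, -0.1, 0.4]
opening: 0.0853
grip_force: 0.0
```

```bash
python3 -c "
from h import *
st()
for y in(.15,-.15):print((proj('top',C(-.016,y,.205))-[230,120])*3)
rel([([.417,-.3355,.15],rot(0)),([.417,-.3355,.068],rot(0))])
o=ctrl.get_obs();P=camrig.camera_params('wrist')
T=np.eye(4);T[:3,:3]=R.from_rotvec(o['tool_rot']).as_matrix();T[:3,3]=o['tool_pos'];T=T@P['tool_from_camera']
cv2.imwrite('pics/w4.png',camrig.get_image('wrist')[:,:,::-1])
c=np.linalg.inv(T)@[.417,-.3355,.11,1];print('pred rim',P['fx']*c[0]/c[2]+P['cx'],P['fy']*c[1]/c[2]+P['cy'],P['fx']/c[2])
"
```

```text
8.35 [ 0.4169 -0.3349  0.1917] [-0.814 -0.131  1.858 -0.003  1.422  0.656] [ 0.9 -0.1  0.4] 0.0853 0.0
[ 84.7205251  214.72408081]
[430.10657895 176.29041642]
[0.0004 0.0009 0.0416] [-0.005  0.007  0.001]
[0.001  0.0012 0.1236] [-0.005  0.007  0.001]
pred rim 315.45539214510296 246.3059012147207 1604.641093975931
```

View pics/w4.png

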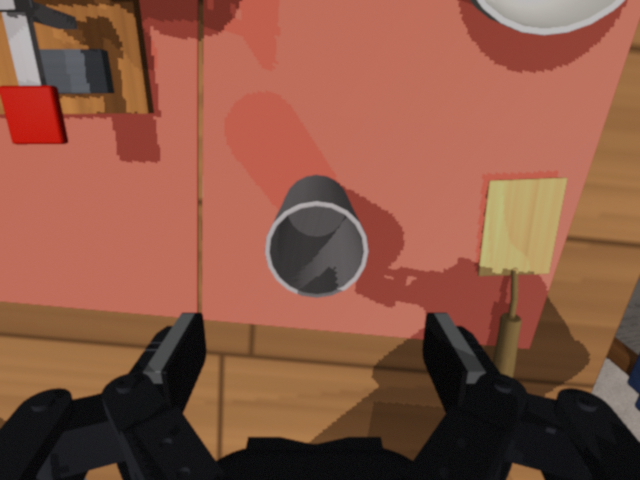

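The rim centre is at (317,249), predicted (315,246), so it is within 2 mm. Descend and grasp.

To row units: 0.123 m is 0.164, 0.11 m is 0.1467, 0.007 rad is 0.0018.

Request:
jog_arm --rows '[[[0.085,0,0.0013,0.04,0,0.0018,0],[0.085,0,0.0013,0.08,0,0.0018,0],[0.085,0,0.0013,0.12,0,0.0018,0],[0.085,0,0.0013,0.1467,0,0.0018,0],[0.085,0,0.0013,0.164,0,0.0018,0],[0.085,0,0.0013,0.164,0,0.0018,0],[0.085,0,0.0013,0.164,0,0.0018,0],[0.02,0,0.0013,0.164,0,0.0018,0],[0.02,0,0.0013,0.164,0,0.0018,0],[0.02,0,0.0013,0.164,0,0.0018,0],[0.02,0,0.0013,0.164,0,0.0018,0],[0.02,0,0.0013,0.164,0,0.0018,0],[0.02,0,0.0013,0.164,0,0.0018,0],[0.02,0,0.0013,0.164,0,0.0018,0],[0.02,0,0.0013,0.164,0,0.0018,0]]]' --grip_n 50

```text
t: 9.65
tool_pos: [0.4179, -0.3373, 0.0737]
tool_rot: [3.136, 0.158, 0.009]
contact_force: [0.1, 2.2, 6.1]
opening: 0.0614
grip_force: 54.4
```

```bash
python3 -c "
from h import *
st()"
```

```text
9.65 [ 0.4179 -0.3373  0.0737] [-0.819 -0.007  1.95   0.003  1.193  0.65 ] [0.1 2.2 6.1] 0.0614 54.42229898988444
```

To row units: -0.25 m is -0.3333, -0.24 m is -0.32.

Request:
jog_arm --rows '[[[0.02,0,0,-0.0133,0,0,0],[0.02,0,0,-0.04,0,0,0],[0.02,0,0,-0.08,0,0,0],[0.02,0,0,-0.12,0,0,0],[0.02,0,0,-0.16,0,0,0],[0.02,0,0,-0.2,0,0,0],[0.02,0,0,-0.24,0,0,0],[0.02,0,0,-0.28,0,0,0],[0.02,0,0,-0.32,0,0,0],[0.02,0,0,-0.3333,0,0,0],[0.02,0,0,-0.3333,0,0,0],[0.02,0,0,-0.3333,0,0,0]]]'

```text
t: 10.65
tool_pos: [0.4158, -0.3363, 0.3204]
tool_rot: [-3.136, -0.158, -0.004]
contact_force: [0.5, 0.7, -1.7]
opening: 0.0615
grip_force: 55.2
```

```bash
python3 -c "
from h import *
st()
rel([(C(-.078,0,.32),rot(0)),(C(-.078,0,.089),rot(0))])"
```

```text
10.65 [ 0.4158 -0.3363  0.3204] [-0.821 -0.202  1.708  0.002  1.635  0.65 ] [ 0.5  0.7 -1.7] 0.0615 55.23366471083136
[ 0.2416 -0.2963  0.0012] [-0.001 -0.002  0.001]
[ 0.2411 -0.296   0.2322] [-0.001 -0.002  0.001]
```

To row units: -0.296 m is -0.3947, -0.288 m is -0.384.

Request:
jog_arm --rows '[[[0.02,0.0133,-0.016,0,0,0,0],[0.02,0.04,-0.0493,0,0,0,0],[0.02,0.0667,-0.0827,0,0,0,0],[0.02,0.0933,-0.1147,0,0,0,0],[0.02,0.12,-0.1467,0,0,0,0],[0.02,0.1467,-0.18,0,0,0,0],[0.02,0.1733,-0.2133,0,0,0,0],[0.02,0.2,-0.2453,0,0,0,0],[0.02,0.2267,-0.2787,0,0,0,0],[0.02,0.2533,-0.3107,0,0,0,0],[0.02,0.28,-0.344,0,0,0,0],[0.02,0.3,-0.368,0,0,0,0],[0.02,0.3133,-0.384,0,0,0,0],[0.02,0.3213,-0.3947,0,0,0,0],[0.02,0.3213,-0.3947,0,0,0,0],[0.02,0.3213,-0.3947,0,0,0,0],[0.02,0.3213,-0.3947,0,0,0,0]]]'

```text
t: 12.07
tool_pos: [0.6255, -0.0188, 0.3214]
tool_rot: [-3.137, -0.156, -0.002]
contact_force: [-0.5, -0.7, -2.4]
opening: 0.0613
grip_force: 55.4
```

```bash
python3 -c "
from h import *
st()
rel([(C(-.078,0,.32),rot(0)),(C(-.078,0,.088),rot(0))])
cv2.imwrite('pics/c5.png',cv2.resize(camrig.get_image('scene')[80:280,190:420,::-1],None,fx=3,fy=3))"
```

```text
12.07 [ 0.6255 -0.0188  0.3214] [-1.490e-01  1.600e-02  1.502e+00  1.000e-03  1.622e+00  1.322e+00] [-0.5 -0.7 -2.4] 0.0613 55.39852484980656
[ 0.0011 -0.0015  0.0014] [-0.    -0.002 -0.   ]
[ 0.0007 -0.0014  0.2334] [-0.    -0.002 -0.   ]
```

To row units: 0.226 m is 0.3013, 0.222 m is 0.296.

Request:
jog_arm --rows '[[[0.02,0,0,0.0133,0,0,0],[0.02,0,0,0.04,0,0,0],[0.02,0,0,0.0733,0,0,0],[0.02,0,0,0.1067,0,0,0],[0.02,0,0,0.14,0,0,0],[0.02,0,0,0.1733,0,0,0],[0.02,0,0,0.2067,0,0,0],[0.02,0,0,0.24,0,0,0],[0.02,0,0,0.2667,0,0,0],[0.02,0,0,0.2867,0,0,0],[0.02,0,0,0.296,0,0,0],[0.02,0,0,0.3013,0,0,0],[0.02,0,0,0.3013,0,0,0],[0.02,0,0,0.3013,0,0,0]]]'

```text
t: 13.28
tool_pos: [0.6272, -0.0179, 0.097]
tool_rot: [-3.137, -0.157, -0.007]
contact_force: [0.2, 0.5, -1.8]
opening: 0.0613
grip_force: 55.3
```

```bash
python3 -c "
from h import *
st()"
```

```text
13.28 [ 0.6272 -0.0179  0.097 ] [-1.480e-01  1.710e-01  1.718e+00  1.000e-03  1.249e+00  1.323e+00] [ 0.2  0.5 -1.8] 0.0613 55.318545287445886
```

To row units: 0.0125 m is 0.0167, 0.011 m is 0.0147.

Request:
jog_arm --rows '[[[0.02,0,0,0.0053,0,0,0],[0.02,0,0,0.0093,0,0,0],[0.02,0,0,0.012,0,0,0],[0.02,0,0,0.0147,0,0,0],[0.02,0,0,0.0167,0,0,0],[0.02,0,0,0.0167,0,0,0],[0.02,0,0,0.0167,0,0,0]]]'

```text
t: 13.87
tool_pos: [0.6276, -0.0174, 0.0859]
tool_rot: [-3.137, -0.158, -0.007]
contact_force: [-3.1, 0.6, 7.0]
opening: 0.0614
grip_force: 56.1
```

```bash
python3 -c "
from h import *
st()"
```

```text
13.87 [ 0.6276 -0.0174  0.0859] [-0.147  0.184  1.723  0.002  1.23   1.323] [-3.1  0.6  7. ] 0.0614 56.06496217242238
```

It is on the floor (z 0.0859 as expected, +7 N). Release and rise.

To row units: -0.24 m is -0.32, -0.21 m is -0.28.

Request:
jog_arm --rows '[[[0.085,0,0,-0.0013,0,0,0],[0.085,0,0,-0.0013,0,0,0],[0.085,0,0,-0.0013,0,0,0],[0.085,0,0,-0.0013,0,0,0],[0.085,0,0,-0.0013,0,0,0],[0.085,0,0,-0.0013,0,0,0],[0.085,0,0,-0.0133,0,0,0],[0.085,0,0,-0.04,0,0,0],[0.085,0,0,-0.08,0,0,0],[0.085,0,0,-0.12,0,0,0],[0.085,0,0,-0.16,0,0,0],[0.085,0,0,-0.2,0,0,0],[0.085,0,0,-0.24,0,0,0],[0.085,0,0,-0.28,0,0,0],[0.085,0,0,-0.32,0,0,0],[0.085,0,0,-0.32,0,0,0],[0.085,0,0,-0.32,0,0,0]]]'

```text
t: 15.28
tool_pos: [0.6271, -0.0179, 0.3275]
tool_rot: [3.137, 0.158, 0.014]
contact_force: [-0.1, -0.3, -0.5]
opening: 0.0849
grip_force: 0.0
```

```bash
python3 -c "
from h import *
st()
cv2.imwrite('pics/w6.png',camrig.get_image('wrist')[:,:,::-1])"
```

```text
15.28 [ 0.6271 -0.0179  0.3275] [-1.480e-01  1.300e-02  1.495e+00  1.000e-03  1.625e+00  1.323e+00] [-0.1 -0.3 -0.5] 0.0849 0.0
```

View pics/w6.png

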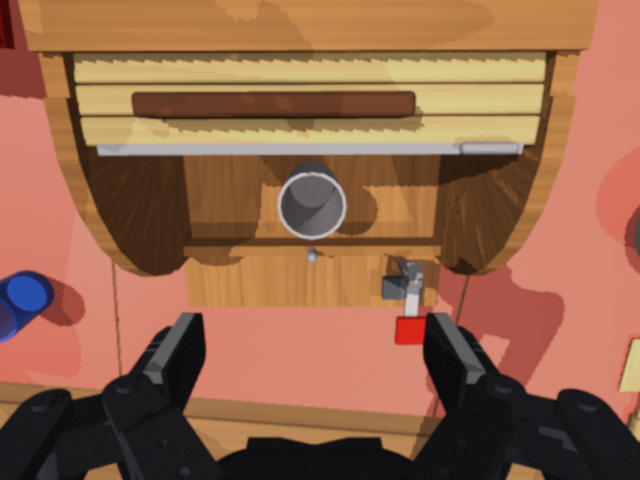

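The tumbler stands upright in the caddy, rim at (312,205), and the cover is still open, rail at (275,104). Now close the fingers, go behind the rail and roll it down.

```bash
python3 -c "
from h import *
rel([(C(.037,.01,.31),rot(0)),(C(.037,.01,.228),rot(0))])"
```

```text
[ 0.1151 -0.0103  0.0154] [-0.    -0.005  0.001]
[ 0.1147 -0.0103  0.0974] [-0.    -0.005  0.001]
```

The rows are not in the units I measure in: shifts go in shares of 75 cm and turns go in shares of 4 rad. I convert before sending: 0.115 m is 0.1533, 0.05 m is 0.0667.

Request:
jog_arm --rows '[[[0,0.04,-0.0133,0,0,0,0],[0,0.0933,-0.0133,0,0,0,0],[0,0.1333,-0.0133,0,0,0,0],[0,0.1533,-0.0133,0.0133,0,0,0],[0,0.1533,-0.0133,0.04,0,0,0],[0,0.1533,-0.0133,0.0667,0,0,0],[0,0.1533,-0.0133,0.0867,0,0,0],[0,0.1533,-0.0133,0.1067,0,0,0],[0,0.1533,-0.0133,0.1173,0,0,0],[0,0.1533,-0.0133,0.128,0,0,0],[0,0.1533,-0.0133,0.128,0,0,0],[0,0.1533,-0.0133,0.128,0,0,0]]]'

```text
t: 16.33
tool_pos: [0.7397, 0.0039, 0.228]
tool_rot: [-3.137, -0.158, -0.004]
contact_force: [0.5, -1.0, 0.4]
opening: -0.0002
grip_force: 0.0
```

```bash
python3 -c "
from h import *
st()
b=.003
L=[]
for ph in np.arange(1.65,.29,-.1):
    r=np.interp(ph,[.9,1.5],[.181,.176]);f=np.array([-np.cos(ph),np.sin(ph)])*r+[.011,0]+b*np.array([-np.sin(ph),-np.cos(ph)])
    L.append((C(f[0],.01,.055+f[1]),rot(0)))
rel(L)"
```

```text
16.33 [0.7397 0.0039 0.228 ] [-9.600e-02  3.170e-01  1.320e+00  1.000e-03  1.502e+00  1.374e+00] [ 0.5 -1.   0.4] -0.0002 0.0
[-0.0149 -0.0003 -0.0027] [-0.001 -0.003  0.001]
[-0.0325 -0.0003 -0.003 ] [-0.001 -0.003  0.001]
[-0.05   -0.0003 -0.0019] [-0.001 -0.003  0.001]
[-0.0676 -0.0003  0.0005] [-0.001 -0.003  0.001]
[-0.0848 -0.0003  0.0047] [-0.001 -0.003  0.001]
[-0.1017 -0.0004  0.0106] [-0.001 -0.003  0.001]
[-0.1179 -0.0004  0.0182] [-0.001 -0.003  0.001]
[-0.1334 -0.0004  0.0275] [-0.001 -0.003  0.001]
[-0.1476 -0.0004  0.0386] [-0.001 -0.003  0.001]
[-0.1604 -0.0004  0.0514] [-0.001 -0.003  0.001]
[-0.1719 -0.0004  0.0654] [-0.001 -0.003  0.001]
[-0.1819 -0.0004  0.0804] [-0.001 -0.003  0.001]
[-0.1904 -0.0004  0.0964] [-0.001 -0.003  0.001]
[-0.1972 -0.0004  0.1132] [-0.001 -0.003  0.001]
```

To row units: -0.102 m is -0.136, -0.093 m is -0.124.

Request:
jog_arm --rows '[[[0,-0.0093,0,-0.0013,0,0,0],[0,-0.02,0,-0.0027,0,0,0],[0,-0.032,0,-0.004,0,0,0],[0,-0.044,0,-0.004,0,0,0],[0,-0.0547,0,-0.0033,0,0,0],[0,-0.0667,0,-0.0027,0,0,0],[0,-0.0787,0,-0.0013,0,0,0],[0,-0.0907,0,0,0,0,0],[0,-0.1013,0,0.0027,0,0,0],[0,-0.1133,0,0.0067,0,0,0],[0,-0.124,0,0.0107,0,0,0],[0,-0.136,0,0.0147,0,0,0]]]'

```text
t: 17.33
tool_pos: [0.6376, -0.0064, 0.2164]
tool_rot: [-3.137, -0.158, -0.005]
contact_force: [2.4, 1.0, -1.2]
opening: 0.0001
grip_force: 1.5
```

```bash
python3 -c "
from h import *
st()"
```

```text
17.33 [ 0.6376 -0.0064  0.2164] [-1.270e-01  8.900e-02  1.599e+00  1.000e-03  1.450e+00  1.343e+00] [ 2.4  1.  -1.2] 0.0001 1.4644284825772047
```

To row units: -0.088 m is -0.1173, -0.08 m is -0.1067.

Request:
jog_arm --rows '[[[0,-0.0107,0,0.004,0,0,0],[0,-0.0213,0,0.0093,0,0,0],[0,-0.032,0,0.016,0,0,0],[0,-0.042,0,0.022,0,0,0],[0,-0.052,0,0.0293,0,0,0],[0,-0.0609,0,0.0368,0,0,0],[0,-0.0693,0,0.0453,0,0,0],[0,-0.078,0,0.0533,0,0,0],[0,-0.0853,0,0.0627,0,0,0],[0,-0.0933,0,0.072,0,0,0],[0,-0.1,0,0.0827,0,0,0],[0,-0.1067,0,0.092,0,0,0],[0,-0.112,0,0.1027,0,0,0],[0,-0.1173,0,0.1133,0,0,0],[0,-0.1173,0,0.1133,0,0,0]]]'

```text
t: 18.58
tool_pos: [0.5487, -0.0149, 0.1284]
tool_rot: [-3.136, -0.158, 0.003]
contact_force: [-0.5, -0.4, 0.4]
opening: 0.0002
grip_force: 0.0
```

```bash
python3 -c "
from h import *
st();o=ctrl.get_obs();print(R.from_euler('z',-YAW).apply(o['tool_pos']-O))
rel([(C(-.167,.01,.09),rot(0))])"
```

```text
18.58 [ 0.5487 -0.0149  0.1284] [-1.630e-01 -4.000e-02  1.884e+00  1.000e-03  1.301e+00  1.306e+00] [-0.5 -0.4  0.4] 0.0002 0.0
[-0.15505206  0.01000195  0.12839208]
[-0.0119  0.0001  0.0384] [-0.002  0.002  0.001]
```

To row units: 0.042 m is 0.056, -0.011 m is -0.0147.

Request:
jog_arm --rows '[[[0,-0.0053,0,0.0107,0,0,0],[0,-0.0093,0,0.0213,0,0,0],[0,-0.012,0,0.0293,0,0,0],[0,-0.0133,0,0.0373,0,0,0],[0,-0.0147,0,0.044,0,0,0],[0,-0.016,0,0.0493,0,0,0],[0,-0.016,0,0.0533,0,0,0],[0,-0.016,0,0.056,0,0,0],[0,-0.016,0,0.056,0,0,0]]]'

```text
t: 19.33
tool_pos: [0.5392, -0.0165, 0.0917]
tool_rot: [-3.137, -0.158, -0.002]
contact_force: [-5.6, 0.7, 14.9]
opening: -0.0001
grip_force: 7.0
```

```bash
python3 -c "
from h import *
st();o=ctrl.get_obs();print(R.from_euler('z',-YAW).apply(o['tool_pos']-O))"
```

```text
19.33 [ 0.5392 -0.0165  0.0917] [-1.690e-01 -2.200e-02  1.932e+00  1.000e-03  1.230e+00  1.301e+00] [-5.6  0.7 14.9] -0.0001 6.983041036874056
[-0.16465365  0.00942553  0.09168364]
```

To row units: 0.006 m is 0.008, 0.003 m is 0.004.

Request:
jog_arm --rows '[[[0,0,0,0.004,0,0,0],[0,0,0,0.008,0,0,0],[0,0,0,0.008,0,0,0]]]'

```text
t: 19.58
tool_pos: [0.5395, -0.0165, 0.091]
tool_rot: [-3.137, -0.159, 0.002]
contact_force: [-21.2, 3.3, 45.1]
opening: -0.0004
grip_force: 20.4
```

Request:
jog_arm --rows '[[[0,0,0,0.0027,0,0,0],[0,0,0,0.0027,0,0,0],[0,0,0,0.0027,0,0,0]]]'

```text
t: 19.83
tool_pos: [0.5396, -0.0165, 0.0909]
tool_rot: [-3.137, -0.159, 0.002]
contact_force: [-27.6, 3.4, 53.3]
opening: -0.0001
grip_force: 24.5
```

Hard stop at z 0.091 (53 N with hardly any movement). Back off and verify that it stays shut.

To row units: 0.25 m is 0.3333, 0.22 m is 0.2933.

Request:
jog_arm --rows '[[[0,0,0,-0.0133,0,0,0],[0,0,0,-0.0267,0,0,0],[0,0,0,-0.0533,0,0,0],[0,-0.0267,0,-0.1067,0,0,0],[0,-0.08,0,-0.16,0,0,0],[0,-0.12,0.04,-0.2,0,0,0],[0,-0.1333,0.08,-0.2133,0,0,0],[0,-0.1333,0.1333,-0.2133,0,0,0],[0,-0.1333,0.1867,-0.2133,0,0,0],[0,-0.1333,0.24,-0.2133,0,0,0],[0,-0.1333,0.2933,-0.2133,0,0,0],[0,-0.1333,0.3333,-0.2133,0,0,0],[0,-0.1333,0.3333,-0.2133,0,0,0],[0,-0.1333,0.3333,-0.2133,0,0,0],[0,-0.1333,0.3333,-0.2133,0,0,0]]]'

```text
t: 21.08
tool_pos: [0.4638, -0.2747, 0.2395]
tool_rot: [-3.135, -0.157, -0.002]
contact_force: [-0.1, 0.7, 0.1]
opening: 0.0001
grip_force: 0.0
```

```bash
python3 -c "
from h import *
st()
a=camrig.get_image('scene')[60:420,170:450,::-1];b=camrig.get_image('top')[150:330,90:520,::-1]
cv2.imwrite('pics/fs.png',a);cv2.imwrite('pics/ft.png',b)
a0=cv2.imread('pics/top0.png')[150:300,230:430]; b0=camrig.get_image('top')[150:300,230:430,::-1]
cv2.imwrite('pics/f.png',np.vstack([np.hstack([cv2.resize(a0,None,fx=2,fy=2),cv2.resize(b0,None,fx=2,fy=2)]),np.hstack([cv2.resize(cv2.imread('pics/scene0.png')[60:420,170:450],(233,300)),cv2.resize(a,(233,300)),cv2.resize(b,(334,300))])]))"
```

```text
21.08 [ 0.4638 -0.2747  0.2395] [-0.674 -0.158  1.802  0.003  1.499  0.796] [-0.1  0.7  0.1] 0.0001 0.0
```

View pics/f.png

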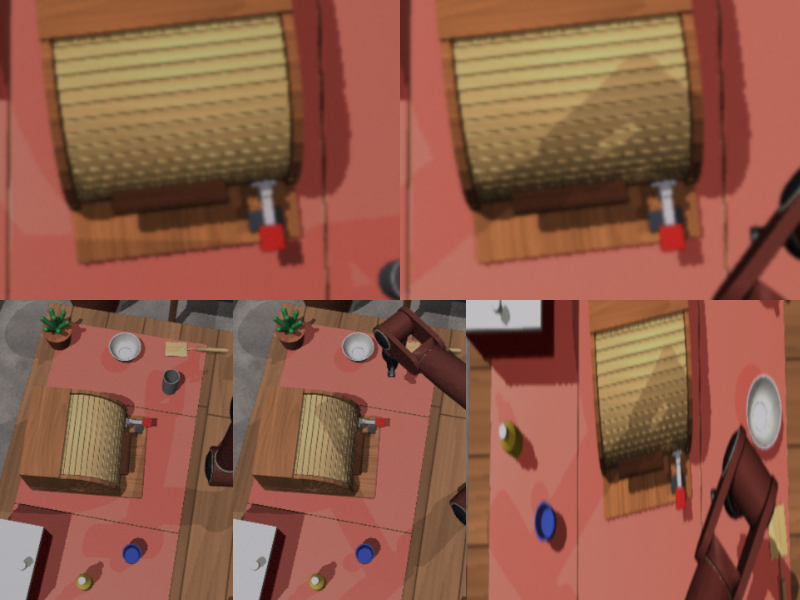

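The rail's outer edge is in the same place before and after ((113,212) and (513,212)) and the latch looks the same. So the cover is latched shut, and the other objects have not moved.

```bash
python3 -c "
from station import ctrl, camrig, job
print(job.finish_job())"
```

```text
the job is handed in; nothing more can be done
None
```

The job is handed in at about 21 s of the 72 s allowed: the tumbler was upright inside the caddy when last seen before closing, the cover is latched shut and stayed down after I let go, and the votive holder, bowl, spatula and bottle were not touched.

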